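# Load a paper roll into the drop-in roller dispenser

## Task

Load the fresh kitchen-paper roll into the steel dispenser: it stands upright on the loading ledge. Tip it over onto its side along the two rollers, then push it along towards the end plate until its tail drops off the ledge and the roll lies level on the rollers, between ledge and end plate. Do not knock or shift the salt shaker, the stapler or the white dish that stand round it.

Things in the scene. Friction and masses are not known exactly. Their poses are not given: they have to be found in the camera images.
- dispenser: Brushed-steel drop-in roll dispenser, fixed, 372 long x 115 wide. Origin on the table top under its middle; +x runs along the rollers from the loading ledge to the end plate, z up. From -x to +x: rear lip, flat ledge (x -187 to -60 mm), lower roller bed (-60 to +176), round-topped end plate (+176 to +180, 115 mm high). A toothed tear edge sticks out to y +76 at 50 mm height.
- ledge_edge (a point): Middle of the ledge's edge over the roller bed, on the ledge's flat top, 34 mm above the table. The ledge is 102 mm wide; lips at its rear and both sides rise 9 mm (top 43 mm above the table). The bed from this edge to the end plate is 236 mm long. A roll lying with its tail still on the ledge has its axis there about 71.5 mm up.
- end_face (a point): Point on the inner face of the end plate, on the axis of a roll that lies seated in the bed (59.9 mm above the table). The bed's two free-turning rollers, 18 mm diameter, run along x at y +27 and -27, their axes 22 mm above the table, between side cheeks 105 mm apart and 54 mm high.
- paper_roll: White kitchen-paper roll, 75 mm diameter, 228 mm long, about 80 g, solid; stands upright on the ledge at the start. A loose sheet end that hangs off it is only for show. Origin in its underside, about 6 mm beside the roll's axis; z along the roll. Its axis goes through the three roll points.
- roll_foot (a point): Centre of the roll's lower end face (as it stands at the start), on its axis.
- roll_mid (a point): Middle of the roll on its axis, 114 mm from either end.
- roll_head (a point): Centre of the roll's upper end face (as it stands at the start), on its axis.
- salt_shaker: Salt shaker, 44 mm diameter, 90 mm tall, loose bystander beside the dispenser; origin under its centre.
- plier_stapler: Plier stapler lying on its side, 168 x 46 x 19 mm, loose bystander beside the dispenser; origin under its centre.
- oblong_dish: White oblong dish, 112 x 128 x 38 mm, on the left of the table, loose bystander; origin under its centre.
There are look-alikes about, which are no part of the job. There is more than one size of the paper_roll; the one meant has the size given above.

How it is judged (in metres and radians):
At the end, for the whole second after the job is handed in: The roll lies level in the roller bed, off the ledge: the axis points of both its ends are 52 to 65.5 mm above the table (seated: 59.9) and within 10 mm of the bed's centre line, its middle is 49 to 67 mm along +x from the dispenser's origin (between ledge edge and end plate), and it is at rest (x of roll_mid in the frame of dispenser between 0.049 and 0.067 m and y of roll_foot in the frame of dispenser between -0.01 and 0.01 m and y of roll_head in the frame of dispenser between -0.01 and 0.01 m and z of roll_foot in the frame of dispenser between 0.052 and 0.0655 m and z of roll_head in the frame of dispenser between 0.052 and 0.0655 m and linear speed of paper_roll below 0.02 m/s and angular speed of paper_roll below 0.3 rad/s); the robot touches nothing.
It fails at once if the salt shaker, stapler or dish is shifted by more than 30 mm (distance of any of salt_shaker, plier_stapler, oblong_dish from where it was at the start of the episode above 0.03 m).
It fails at once if the salt shaker is tipped over (angle between salt_shaker's own z axis and vertical above 0.4 rad).
It also fails if it takes over 42 s, if anything falls off the work surface, if the arm or the gripper's body presses on something with over 40 N, if the wrist force passes 120 N, or if a joint passes its speed limit or range.

## Robot

A 6-joint arm with a two-finger parallel gripper is mounted at the origin on a cart in front of the work surface, level with it; the furniture and walls round the work are solid. World frame = base frame: x ahead of the robot, y to its left, z up, the work surface at z = 0. Lengths are in mm, angles in degrees, forces in N, time in s.
With the tool pointing down it reaches from about 350 to 975 mm from the base axis. Payload 7.1 kg.
Tool frame: the origin (TCP) lies at the very end of the fingers, on their centre line; the grasp point (between the pads) lies 19 mm behind it; z points along the fingers, y is the line along which they close (so a half turn about z gives the same grasp; the last joint's range is limited). The gripper opens to 88 mm and grips with 3 to 60 N. Pads are 20 mm wide; open, the fingers measure 115 mm over their backs; the gripper's body (75 mm by 178 mm) begins 61 mm behind the grasp point.
Start: joints at [73.339, 24.242, 93.386, -0, 62.372, -1.089], TCP at [167.759, 602.048, 196.375] pointing down, gripper open.
Joint ranges: [-172.04, 172.04], [-51.8, 120.97], [4.93, 147.93], [-75.15, 255.16], [6.16, 154.13], [-145.62, 145.62]. Speed limits (degrees/s): [136.94, 136.94, 172.46, 180, 180, 180].

## Interface

Orientations are given as a 3x3 rotation matrix whose columns are the frame's x, y, z axes.
In Python, from workcell import monitor, viewer, job gives the robot as it stands.
- The arm moves only by the tool carry_out, never from a script. Its argument "moves" is a list of rows, each an object with "translation": the shift along the tool's x, y, z in mm, a list of three; "roll": the turn about the tool's z in units of 5 degrees (1.0 is 5 degrees); "fingers": the opening, from 0 (shut) to 1 (fully open). In form: [{"translation": [dx, dy, dz], "roll": roll, "fingers": fingers}, ...]. A call has 1 to 12 rows; each row shifts and turns the commanded pose from where the row before left it, along the tool's axes as they then stand; what a row does not reach is not made up. A row lasts 1/12 s, in which the tool goes at most 41.7 mm and 7.16 degrees, less where a joint would pass 70% of its speed; a pose out of reach is approached as far as the arm can. A call is refused whole if a number of a shift passes 41.7 or a number of a turn 1, either way. A call with a gripper value outside its range is refused whole. The fingers move at their own pace and stop on an object; "force" is the grip in N (left out, the last holds). Time passes only in rows, so rows that do not move let the fingers close. It gives the time, the measured TCP pose, the force, the opening and the grip force at its end, in the units of the state.
- monitor.state(): the state, without advancing time (a new reading comes with each control period).
- viewer.camera(name): name is "side" or "top" or "wrist"; returns a dict with "img" (384x512x3 uint8, red, green, blue), "vertical_fov" (degrees; the focal length in pixels is half the picture's height over the tangent of half this angle, whatever the lens; pixels are square), "cx", "cy" (the principal point, pixels), "extrinsics" (4x4, takes a point from world to camera coordinates); the wrist camera has in their place "T_tool_cam" (4x4, takes a point from camera to tool coordinates, whose origin is the TCP and whose axes are the flange's). Camera axes: x right, y up, looking along -z (the intrinsics and any distortion apply to the point x, -y, -z); pixel columns grow to the right and rows downward; lengths in mm; the calibration is good to about 2 mm. A picture is of the moment at which its call begins: read the wrist's pose just before it. There is no depth.
- job.sign_off(): hands the job in; it is judged then, once.
The state is a dict: "t": time; "joint_pos": joint angles; "qd": joint speeds; "effort": joint torques, N m; "eef_pos": TCP position; "tcp_rot": TCP orientation; "force": force on the tool from outside, world axes, zero at the start; "torque": the same for the moment, N m; "gripper_width": finger opening in mm; "gripper_force": force on a finger pad.
Only numpy, scipy, OpenCV 4.12 (cv2) and the standard library are available. Lean on these libraries where they do the work, as an engineer would, in place of code of your own. Each camera call takes 0.05 s, during which the arm holds its last target. There are 200 camera calls.

## Working session

There is one attempt and no reset: what is moved stays moved. The work goes in short steps, Python scripts to look and compute and a tool call to move; the robot and the scene stay as the last step left them, time stands still between calls to the robot, and variables do not carry over. Pictures are saved under pics/ and viewed, at most 10 in all, crops included, and the job is handed in when it is done.

Besides the shell and the picture viewer there is one more tool, called after ">>>" by a JSON object that holds its "name" and its "arguments", one argument or row to a line. carry_out: Moves the arm, as the interface text tells. Its arguments: {"type":"object","properties":{"moves":{"type":"array"},"force":{"type":"number"}},"required":["moves"]}

```bash
mkdir -p pics; python3 - <<'E'
from workcell import monitor, viewer
import cv2,numpy as np,pickle
s=monitor.state();print(s)
d={}
for n in("side","top"):
    c=viewer.camera(n);d[n]=c
    cv2.imwrite(f"pics/{n}.png",c["img"][:,:,::-1]);print(n,{k:v for k,v in c.items() if k!="img"})
pickle.dump(d,open("c0.pkl","wb"))
E
```

```text
{'t': 0.0, 'joint_pos': array([ 7.33390093e+01,  2.42842121e+01,  9.34314706e+01,  5.88234931e-04,
        6.23723777e+01, -1.08924681e+00]), 'qd': array([ 0.07335404,  0.09423533, -0.0226196 , -0.07274413, -0.05506352,
       -0.04920577]), 'effort': array([-2.57298670e-03, -5.44618285e+01, -2.73658919e+01,  6.42248732e-02,
        2.27102812e-02, -1.33359408e-04]), 'eef_pos': array([167.58511473, 601.49141451, 195.60385794]), 'tcp_rot': array([[-9.63293782e-01,  2.68449041e-01, -4.49369036e-04],
       [ 2.68449414e-01,  9.63292661e-01, -1.46981273e-03],
       [ 3.83040761e-05, -1.53649432e-03, -9.99998819e-01]]), 'force': array([-0.46867236,  0.18441285, -0.57677741]), 'torque': array([ 0.0005613 , -0.03020448, -0.00309663]), 'gripper_force': 0.0, 'gripper_width': 87.91598819346001}
side {'vertical_fov': 56.50536808355891, 'cx': 254.25494292384843, 'cy': 191.29617442431731, 'extrinsics': array([[-9.58087010e-01, -2.86408521e-01, -6.28018968e-03,
         5.11387898e+02],
       [ 1.92211328e-01, -6.58927137e-01,  7.27234373e-01,
        -2.42685052e+02],
       [-2.12424308e-01,  6.95546682e-01,  6.86360493e-01,
        -1.01626656e+03],
       [ 0.00000000e+00,  0.00000000e+00,  0.00000000e+00,
         1.00000000e+00]])}
top {'vertical_fov': 52.44405515558604, 'cx': 253.89518268062125, 'cy': 191.89469971931982, 'extrinsics': array([[-7.13310663e-03, -9.99957794e-01, -5.79039846e-03,
        -2.90818769e+01],
       [ 9.87679497e-01, -7.95052967e-03,  1.56288199e-01,
        -5.32432549e+02],
       [-1.56327640e-01, -4.60423745e-03,  9.87694523e-01,
        -1.31730517e+03],
       [ 0.00000000e+00,  0.00000000e+00,  0.00000000e+00,
         1.00000000e+00]])}
```

View pics/side.png

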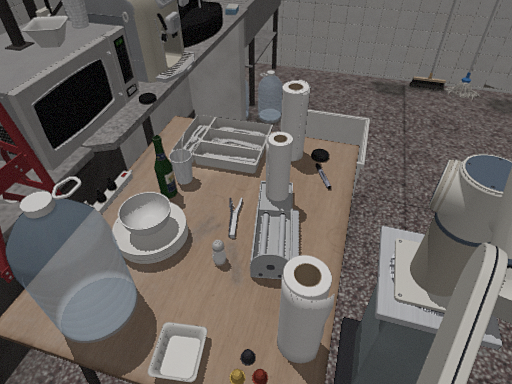

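View pics/top.png

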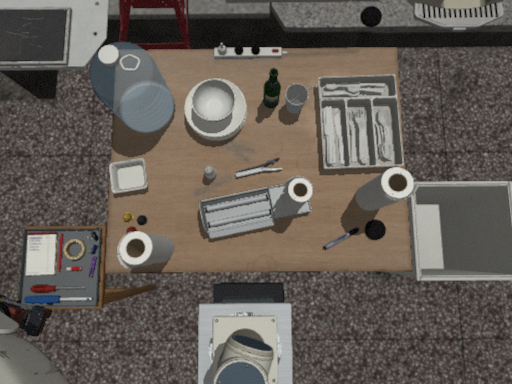

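The roll stands on the right-hand ledge, with its head at top (299,190) and side (280,140). The end plate is at top (203,215) and side (270,270). The shaker is at top (209,173), the stapler at (258,170) and the dish at (128,177). The other two rolls are look-alikes of a different size.

```bash
cat > h.py <<'E'
import numpy as np,cv2,pickle
def K(c):
    f=c["img"].shape[0]/2/np.tan(np.radians(c["vertical_fov"])/2);return f
def ray(c,u,v):
    E=c["extrinsics"];f=K(c);R=E[:3,:3];o=-R.T@E[:3,3]
    return o,R.T@np.array([(u-c["cx"])/f,-(v-c["cy"])/f,-1])
def onz(c,u,v,z):
    o,d=ray(c,u,v);return o+d*(z-o[2])/d[2]
def proj(c,p):
    E=c["extrinsics"];q=E[:3,:3]@np.asarray(p,float)+E[:3,3];f=K(c)
    return c["cx"]+f*q[0]/-q[2],c["cy"]-f*q[1]/-q[2]
E
python3 - <<'E'
from h import *
d=pickle.load(open("c0.pkl","rb"))
a=cv2.resize(d["top"]["img"][155:255,185:325],None,fx=5.7,fy=5.7,interpolation=cv2.INTER_CUBIC)
cv2.imwrite("pics/topc.png",a[:,:,::-1])
b=cv2.resize(d["side"]["img"][125:285,200:330],None,fx=3.7,fy=3.7,interpolation=cv2.INTER_CUBIC)
cv2.imwrite("pics/sidec.png",b[:,:,::-1])
t=d["top"];s=d["side"]
print("head",onz(t,299.5,190,262),onz(s,280,140,262))
print("shaker",onz(t,209,173,90),"stapler",onz(t,258,171,10), "dish",onz(t,128,177,30))
E
```

```text
head [ 501.86215996 -167.11193148  262.        ] [ 501.34084957 -163.06475402  262.        ]
shaker [590.62826357 118.36164673  90.        ] stapler [613.24779371 -48.29069875  10.        ] dish [591.11406644 412.8699398   30.        ]
```

View pics/topc.png

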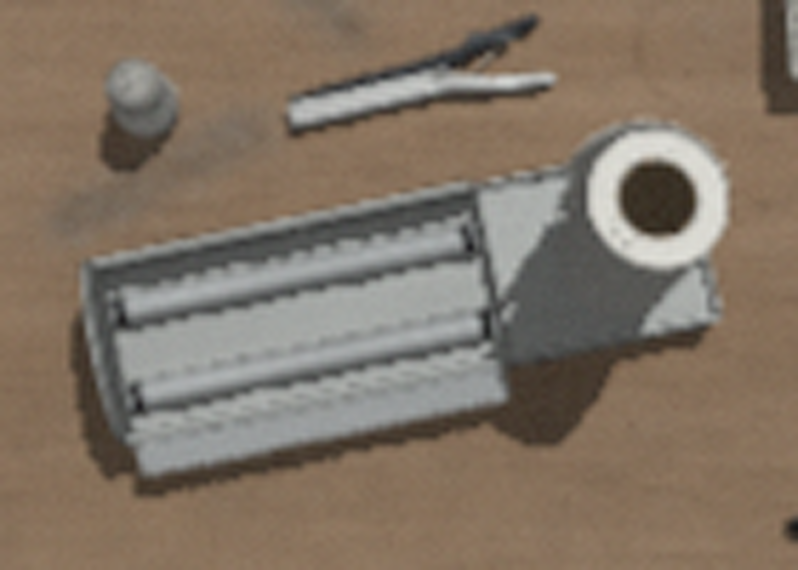

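View pics/sidec.png

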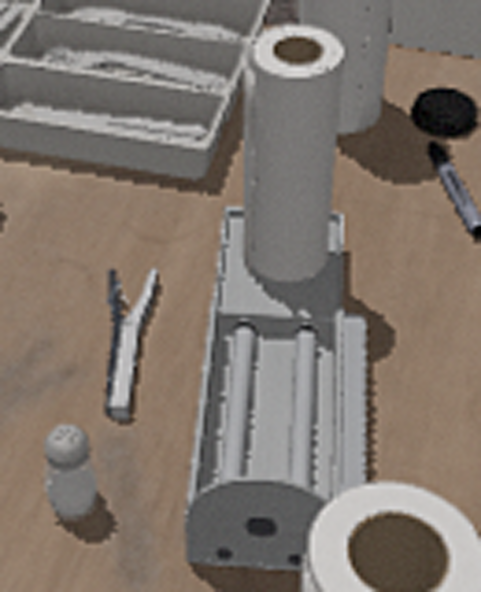

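The crops show the rollers clearly: topc (125,303)-(470,238) and (138,392)-(487,325). The cheek top runs (90,263)-(473,185), the tear edge outer line is (145,475)-(505,400), and the roll head centre is (657,198). Next I fit the dispenser frame from these.

```bash
python3 - <<'E'
from h import *
d=pickle.load(open("c0.pkl","rb"));t=d["top"];s=d["side"]
T=lambda x,y,z:onz(t,(x+.5)/5.7-.5+185,(y+.5)/5.7-.5+155,z)
S=lambda x,y,z:onz(s,(x+.5)/3.7-.5+200,(y+.5)/3.7-.5+125,z)
P={"rU0":T(470,238,31),"rU1":T(125,303,31),"rL0":T(487,325,31),"rL1":T(138,392,31),"chk0":T(473,185,54),"chk1":T(90,263,54),
"tear0":T(505,400,50),"tear1":T(145,475,50),"ledgeU":T(485,195,34),"ledgeL":T(500,355,34),"rearL":T(716,322,43),
"head":T(657,198,262),"headS":S(296,50,262),
"srearA":S(228,210,43),"srearB":S(342,215,43),"sledgeA":S(218,318,34),"sledgeB":S(330,318,34),"splatetop":S(262,480,115),"srU0":S(244,328,31),"srL0":S(306,328,31)}
a=((P["rU0"]-P["rU1"])+(P["rL0"]-P["rL1"])+(P["chk0"]-P["chk1"])+P["tear0"]-P["tear1"]);a=-a[:2]/np.linalg.norm(a[:2])
n=np.array([-a[1],a[0]])
print("axis",a,np.degrees(np.arctan2(a[1],a[0])))
for k,(i,j) in {"rU":("rU1","rU0"),"rL":("rL1","rL0"),"chk":("chk1","chk0"),"tear":("tear1","tear0")}.items():
    v=(P[i]-P[j])[:2];print(k,np.degrees(np.arctan2(v[1],v[0])),np.linalg.norm(v))
for k,p in P.items(): print(k,p.round(1),"along",round(p[:2]@a,1),"across",round(p[:2]@n,1))
E
```

```text
axis [-0.18793749  0.98218099] 100.83244272489523
rU 100.31612851242826 215.44475680842822
rL 100.46022118012554 216.7176289634756
chk 101.19901924340869 236.5458020532168
tear 101.31092218609041 219.84593667381054
rU0 [517.7 -79.1  31. ] along -175.0 across -493.7
rU1 [479.2 132.9  31. ] along 40.5 across -495.6
rL0 [463.9 -88.8  31. ] along -174.4 across -438.9
rL1 [424.5 124.3  31. ] along 42.3 across -440.3
chk0 [546.9 -80.6  54. ] along -182.0 across -522.0
chk1 [500.9 151.4  54. ] along 54.6 across -520.5
tear0 [416.6 -98.3  50. ] along -174.8 across -390.7
tear1 [373.5 117.3  50. ] along 45.0 across -388.9
ledgeU [544.  -88.6  34. ] along -189.2 across -517.7
ledgeL [445.2 -96.4  34. ] along -178.3 across -419.1
rearL [ 463.4 -227.1   43. ] along -310.1 across -412.4
head [ 503.8 -168.2  262. ] along -259.9 across -463.3
headS [ 504.6 -172.   262. ] along -263.7 across -463.3
srearA [ 569.8 -207.3   43. ] along -310.7 across -520.7
srearB [ 464.8 -230.5   43. ] along -313.8 across -413.2
sledgeA [542.1 -77.5  34. ] along -178.0 across -517.9
sledgeB [ 447.7 -105.1   34. ] along -187.3 across -420.0
splatetop [447.1 139.6 115. ] along 53.1 across -465.3
srU0 [517.7 -75.   31. ] along -171.0 across -494.4
srL0 [465.6 -90.2  31. ] along -176.1 across -440.4
```

```bash
python3 - <<'E'
from h import *
d=pickle.load(open("c0.pkl","rb"));t=d["top"];s=d["side"]
def tri(p,q):
    o,a=ray(t,*p);r,b=ray(s,*q)
    k=np.linalg.lstsq(np.c_[a,-b],r-o,rcond=None)[0];return ((o+k[0]*a+r+k[1]*b)/2).round(),np.linalg.norm(o+k[0]*a-r-k[1]*b).round(1)
print("near big roll",tri((135.5,250),(306.5,276)),"far big roll",tri((398,183),(296,88)),"our roll",tri((299.7,189.4),(279.6,138.3)))
P=np.array([167.6,601.5]);q=np.array([504.2,-170]);R=np.array([[-.96329,.26845],[.26845,.96329]])
print("world shift",q-P,"tool xy", R.T@(q-P))
E
```

```text
near big roll (array([335., 296., 290.]), np.float64(7.0)) far big roll (array([ 515., -446.,  286.]), np.float64(1.8)) our roll (array([ 503., -167.,  265.]), np.float64(0.5))
world shift [ 336.6 -771.5] tool xy [-531.352589 -652.817965]
```

>>> {"name": "carry_out", "arguments": {
  "moves": [
    {"translation": [0, 0, -30], "roll": 0, "fingers": 1},
    {"translation": [0, 0, -30], "roll": 0, "fingers": 1},
    {"translation": [0, 0, -30], "roll": 0, "fingers": 1},
    {"translation": [0, 0, -30], "roll": 0, "fingers": 1},
    {"translation": [0, 0, -30], "roll": 0, "fingers": 1},
    {"translation": [0, 0, -30], "roll": 0, "fingers": 1},
    {"translation": [0, 0, -30], "roll": 0, "fingers": 1},
    {"translation": [0, 0, 0], "roll": 0, "fingers": 1}
  ]
}}

```text
t: 0.77
eef_pos: [168.4, 604.2, 413.1]
tcp_rot: [[-0.963, 0.268, 0.003], [0.268, 0.963, 0.009], [-0.0, 0.01, -1.0]]
force: [-0.5, -0.1, 1.4]
gripper_width: 87.5
gripper_force: 0.0
```

>>> {"name": "carry_out", "arguments": {
  "moves": [
    {"translation": [-22, -27, 0], "roll": 0, "fingers": 1},
    {"translation": [-22, -27, 0], "roll": 0, "fingers": 1},
    {"translation": [-22, -27, 0], "roll": 0, "fingers": 1},
    {"translation": [-22, -27, 0], "roll": 0, "fingers": 1},
    {"translation": [-22, -27, 0], "roll": 0, "fingers": 1},
    {"translation": [-22, -27, 0], "roll": 0, "fingers": 1},
    {"translation": [-22, -27, 0], "roll": 0, "fingers": 1},
    {"translation": [-22, -27, 0], "roll": 0, "fingers": 1},
    {"translation": [-22, -27, 0], "roll": 0, "fingers": 1},
    {"translation": [-22, -27, 0], "roll": 0, "fingers": 1},
    {"translation": [-22, -27, 0], "roll": 0, "fingers": 1},
    {"translation": [-22, -27, 0], "roll": 0, "fingers": 1}
  ]
}}

```text
t: 1.77
eef_pos: [335.0, 217.3, 405.9]
tcp_rot: [[-0.963, 0.268, -0.0], [0.268, 0.963, -0.0], [0.0, -0.0, -1.0]]
force: [0.3, 0.5, 0.2]
gripper_width: 88.0
gripper_force: 0.0
```

>>> {"name": "carry_out", "arguments": {
  "moves": [
    {"translation": [-22, -27, 0], "roll": 0, "fingers": 1},
    {"translation": [-22, -27, 0], "roll": 0, "fingers": 1},
    {"translation": [-22, -27, 0], "roll": 0, "fingers": 1},
    {"translation": [-22, -27, 0], "roll": 0, "fingers": 1},
    {"translation": [-22, -27, 0], "roll": 0, "fingers": 1},
    {"translation": [-22, -27, 0], "roll": 0, "fingers": 1},
    {"translation": [-22, -27, 0], "roll": 0, "fingers": 1},
    {"translation": [-22, -27, 0], "roll": 0, "fingers": 1},
    {"translation": [-22, -27, 0], "roll": 0, "fingers": 1},
    {"translation": [-22, -27, 0], "roll": 0, "fingers": 1},
    {"translation": [-22, -27, 0], "roll": 0, "fingers": 1},
    {"translation": [-22, -27, 0], "roll": 0, "fingers": 1}
  ]
}}

```text
t: 2.77
eef_pos: [502.5, -165.7, 405.6]
tcp_rot: [[-0.963, 0.269, -0.001], [0.269, 0.963, 0.0], [0.001, 0.0, -1.0]]
force: [0.2, 0.5, 1.0]
gripper_width: 87.9
gripper_force: 0.0
```

>>> {"name": "carry_out", "arguments": {
  "moves": [
    {"translation": [0, 0, 0], "roll": 1, "fingers": 1},
    {"translation": [0, 0, 0], "roll": 1, "fingers": 1},
    {"translation": [0, 0, 0], "roll": 1, "fingers": 1},
    {"translation": [0, 0, 0], "roll": 1, "fingers": 1},
    {"translation": [0, 0, 0], "roll": 1, "fingers": 1},
    {"translation": [0, 0, 0], "roll": 1, "fingers": 1},
    {"translation": [0, 0, 0], "roll": 1, "fingers": 1},
    {"translation": [0, 0, 0], "roll": 1, "fingers": 1},
    {"translation": [0, 0, 0], "roll": 1, "fingers": 1},
    {"translation": [0, 0, 0], "roll": 1, "fingers": 1},
    {"translation": [0, 0, 0], "roll": 1, "fingers": 1},
    {"translation": [0, 0, 0], "roll": 1, "fingers": 1}
  ]
}}

```text
t: 3.77
eef_pos: [502.1, -163.8, 405.6]
tcp_rot: [[-0.245, 0.97, -0.001], [0.97, 0.245, 0.0], [0.001, -0.001, -1.0]]
force: [0.0, -0.7, -0.3]
gripper_width: 87.8
gripper_force: 0.0
```

>>> {"name": "carry_out", "arguments": {
  "moves": [
    {"translation": [0, 0, 0], "roll": 0.7, "fingers": 1},
    {"translation": [0, 0, 0], "roll": 0, "fingers": 1},
    {"translation": [0, 0, 0], "roll": 0, "fingers": 1}
  ]
}}

```text
t: 4.02
eef_pos: [502.2, -163.8, 405.8]
tcp_rot: [[-0.192, 0.981, -0.001], [0.981, 0.192, 0.0], [0.0, -0.001, -1.0]]
force: [0.7, 0.3, -0.4]
gripper_width: 87.9
gripper_force: 0.0
```

```bash
python3 - <<'E'
from workcell import monitor, viewer
import cv2,numpy as np
from h import *
s=monitor.state();c=viewer.camera("wrist");img=c["img"]
cv2.imwrite("pics/w1.png",img[:,:,::-1])
T=c["T_tool_cam"];print(T.round(3),c["vertical_fov"],c["cx"],c["cy"],s["eef_pos"])
W=np.eye(4);W[:3,:3]=s["tcp_rot"];W[:3,3]=s["eef_pos"];W=W@T
c["extrinsics"]=np.linalg.inv(W);print("guess px",proj(c,[504.2,-170,262]))
pickle.dump(c,open("w1.pkl","wb"))
E
```

```text
[[   0.       0.953    0.303   83.919]
 [   1.       0.      -0.      -1.056]
 [  -0.       0.303   -0.953 -188.85 ]
 [   0.       0.       0.       1.   ]] 60.224934294437766 254.08783947355403 194.76476140215905 [ 502.16671531 -163.80235572  405.80952904]
guess px (np.float64(255.9274449965884), np.float64(180.84586198053552))
```

View pics/w1.png

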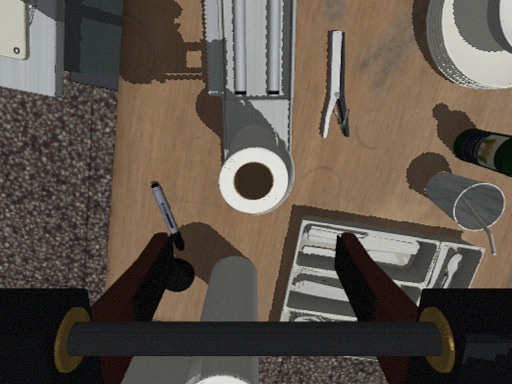

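Head centre is at (254.5,180.5), within 1.5 mm of the prediction. I descend over it now and grip lightly.

>>> {"name": "carry_out", "arguments": {
  "moves": [
    {"translation": [-6.5, -0.7, 20], "roll": 0, "fingers": 1},
    {"translation": [0, 0, 25], "roll": 0, "fingers": 1},
    {"translation": [0, 0, 25], "roll": 0, "fingers": 1},
    {"translation": [0, 0, 25], "roll": 0, "fingers": 1},
    {"translation": [0, 0, 25], "roll": 0, "fingers": 1},
    {"translation": [0, 0, 20], "roll": 0, "fingers": 1},
    {"translation": [0, 0, 20], "roll": 0, "fingers": 1},
    {"translation": [0, 0, 20], "roll": 0, "fingers": 1},
    {"translation": [0, 0, 15], "roll": 0, "fingers": 1},
    {"translation": [0, 0, 5], "roll": 0, "fingers": 1},
    {"translation": [0, 0, 0], "roll": 0, "fingers": 1}
  ]
}}

```text
t: 4.98
eef_pos: [502.1, -170.1, 205.1]
tcp_rot: [[-0.191, 0.982, -0.003], [0.982, 0.191, 0.001], [0.002, -0.002, -1.0]]
force: [-0.5, 0.7, 0.7]
gripper_width: 87.6
gripper_force: 0.0
```

>>> {"name": "carry_out", "arguments": {
  "force": 3,
  "moves": [
    {"translation": [0, 0, 0], "roll": 0, "fingers": 0.84},
    {"translation": [0, 0, 0], "roll": 0, "fingers": 0.8},
    {"translation": [0, 0, 0], "roll": 0, "fingers": 0.8},
    {"translation": [0, 0, 0], "roll": 0, "fingers": 0.8},
    {"translation": [0, 0, 0], "roll": 0, "fingers": 0.8},
    {"translation": [0, 0, 0], "roll": 0, "fingers": 0.8}
  ]
}}

```text
t: 5.48
eef_pos: [503.3, -170.7, 207.3]
tcp_rot: [[-0.19, 0.982, 0.001], [0.982, 0.19, -0.001], [-0.001, 0.001, -1.0]]
force: [-1.1, -0.4, 5.7]
gripper_width: 74.9
gripper_force: 3.0
```

>>> {"name": "carry_out", "arguments": {
  "moves": [
    {"translation": [17, 0, -2.5], "roll": 0, "fingers": 0.8},
    {"translation": [16.6, 0, -1.1], "roll": 0, "fingers": 0.8},
    {"translation": [16.8, 0.5, 0.7], "roll": 0, "fingers": 0.8},
    {"translation": [16.8, 0.5, 1.5], "roll": 0, "fingers": 0.8},
    {"translation": [16.4, 0.5, 3.5], "roll": 0, "fingers": 0.8},
    {"translation": [16.4, 0.5, 4.6], "roll": 0, "fingers": 0.8},
    {"translation": [15.6, 0.5, 6], "roll": 0, "fingers": 0.8},
    {"translation": [15.3, 0.5, 7.6], "roll": 0, "fingers": 0.8},
    {"translation": [0, 0, 0], "roll": 0, "fingers": 0.8}
  ]
}}

```text
t: 6.23
eef_pos: [479.7, -39.1, 185.2]
tcp_rot: [[-0.191, 0.982, -0.002], [0.982, 0.191, 0.001], [0.002, -0.002, -1.0]]
force: [-1.0, 0.5, 3.2]
gripper_width: 75.6
gripper_force: 3.0
```

```bash
python3 - <<'E'
from workcell import monitor, viewer
import cv2,numpy as np
a=viewer.camera("side")["img"][100:290,180:350];b=viewer.camera("top")["img"][140:260,180:330]
a=cv2.resize(a,(450,500));b=cv2.resize(b,(350,280));o=np.zeros((500,800,3),np.uint8);o[:,:450]=a;o[:280,450:]=b
cv2.imwrite("pics/t1.png",o[:,:,::-1])
E
```

```text
(no output)
```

View pics/t1.png

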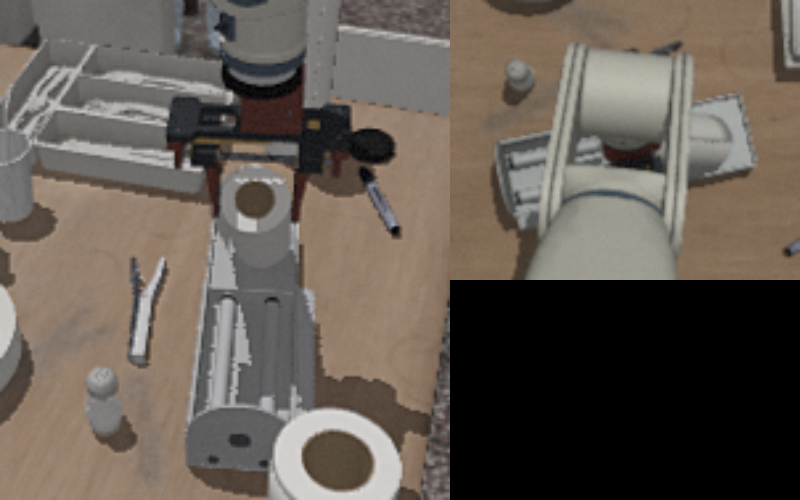

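The roll is hinging in the pads: it is tilted about 40° towards the end plate and centred between the ledge sides, with its head at (255,195). I continue the arc.

>>> {"name": "carry_out", "arguments": {
  "moves": [
    {"translation": [14.3, 0, 8.8], "roll": 0, "fingers": 0.8},
    {"translation": [13.7, 0, 10], "roll": 0, "fingers": 0.8},
    {"translation": [12.7, 0, 11.2], "roll": 0, "fingers": 0.8},
    {"translation": [11.7, 0, 12.2], "roll": 0, "fingers": 0.8},
    {"translation": [10.5, 0, 13.3], "roll": 0, "fingers": 0.8},
    {"translation": [9.4, 0, 14], "roll": 0, "fingers": 0.8},
    {"translation": [8.1, 0, 14.9], "roll": 0, "fingers": 0.8},
    {"translation": [6.8, 0, 15.4], "roll": 0, "fingers": 0.8},
    {"translation": [5.4, 0, 16], "roll": 0, "fingers": 0.8},
    {"translation": [3, 0, 10], "roll": 0, "fingers": 0.8},
    {"translation": [0, 0, 0], "roll": 0, "fingers": 0.8},
    {"translation": [0, 0, 0], "roll": 0, "fingers": 0.8}
  ]
}}

```text
t: 7.33
eef_pos: [463.0, 52.1, 60.1]
tcp_rot: [[-0.189, 0.982, -0.001], [0.982, 0.189, -0.0], [-0.0, -0.001, -1.0]]
force: [0.0, 0.9, -0.3]
gripper_width: 75.4
gripper_force: 3.0
```

>>> {"name": "carry_out", "arguments": {
  "moves": [
    {"translation": [0, 0, 0], "roll": 0, "fingers": 0.9},
    {"translation": [0, 0, 0], "roll": 0, "fingers": 0.95},
    {"translation": [0, 0, 0], "roll": 0, "fingers": 1},
    {"translation": [0, 0, 0], "roll": 0, "fingers": 1},
    {"translation": [0, 0, 0], "roll": 0, "fingers": 1},
    {"translation": [0, 0, -10], "roll": 0, "fingers": 1},
    {"translation": [0, 0, -20], "roll": 0, "fingers": 1},
    {"translation": [0, 0, -35], "roll": 0, "fingers": 1},
    {"translation": [0, 0, -35], "roll": 0, "fingers": 1},
    {"translation": [0, 0, -20], "roll": 0, "fingers": 1},
    {"translation": [0, 0, 0], "roll": 0, "fingers": 1}
  ]
}}

```text
t: 8.25
eef_pos: [466.0, 52.8, 185.3]
tcp_rot: [[-0.19, 0.982, 0.009], [0.982, 0.19, 0.001], [-0.001, 0.009, -1.0]]
force: [0.2, -0.2, 1.2]
gripper_width: 87.7
gripper_force: 0.0
```

>>> {"name": "carry_out", "arguments": {
  "moves": [
    {"translation": [-23, 0, 0], "roll": 0, "fingers": 0},
    {"translation": [-30, 0, 0], "roll": 0, "fingers": 0},
    {"translation": [-30, 0, 0], "roll": 0, "fingers": 0},
    {"translation": [-30, 2, 0], "roll": 0, "fingers": 0},
    {"translation": [-30, 0, 0], "roll": 0, "fingers": 0},
    {"translation": [-30, 0, 0], "roll": 0, "fingers": 0},
    {"translation": [-30, 0, 0], "roll": 0, "fingers": 0},
    {"translation": [-30, 0, 0], "roll": 0, "fingers": 0},
    {"translation": [0, 0, 0], "roll": 0, "fingers": 0},
    {"translation": [0, 0, 0], "roll": 0, "fingers": 0}
  ]
}}

```text
t: 9.08
eef_pos: [508.5, -176.7, 179.6]
tcp_rot: [[-0.187, 0.982, -0.001], [0.982, 0.187, 0.001], [0.001, -0.001, -1.0]]
force: [-0.3, -0.4, -0.0]
gripper_width: 24.5
gripper_force: 0.0
```

```bash
python3 - <<'E'
from workcell import monitor, viewer
from h import *
s=monitor.state();c=viewer.camera("wrist");S=viewer.camera("side")
W=np.eye(4);W[:3,:3]=s["tcp_rot"];W[:3,3]=s["eef_pos"];W=W@c["T_tool_cam"];c["extrinsics"]=np.linalg.inv(W)
pickle.dump((c,S),open("c2.pkl","wb"));print(s["eef_pos"],s["gripper_width"])
a=S["img"][100:290,180:350];b=c["img"]
o=np.zeros((500,800,3),np.uint8);o[:,:330]=cv2.resize(a,(330,500));o[:352,330:]=cv2.resize(b,(470,352))
cv2.imwrite("pics/t2.png",o[:,:,::-1])
E
```

```text
[ 508.54119108 -176.73157339  179.57783029] 24.522514939429364
```

View pics/t2.png

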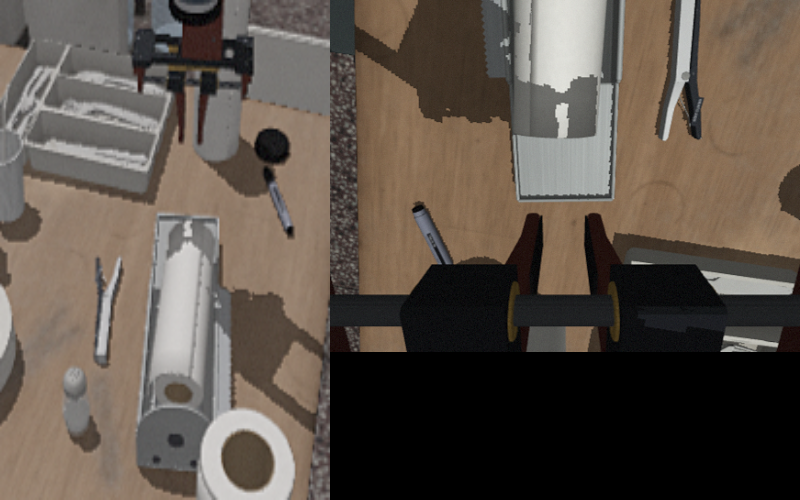

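The roll lies along the rollers with its tail still on the ledge, tail edge at (557,137) in the wrist inset, and the bystanders are untouched. I compute the tail position.

```bash
python3 - <<'E'
from h import *
c,S=pickle.load(open("c2.pkl","rb"));k=512/470
a=np.array([-.189,.982])
for n,x,y,z in(("tail",557,137,109),("tailL",519,130,72),("tailR",597,130,72),("lip",565,199,43)):
    p=onz(c,(x-330)*k,y*k,z);print(n,p.round(),"x",round(p[:2]@a+124,1),"y",round(p[:2]@np.array([-.982,-.189])+466.7,1))
E
```

```text
tail [ 495. -139.  109.] x -106.5 y 7.1
tailL [ 458. -146.   72.] x -105.9 y 44.8
tailR [ 532. -132.   72.] x -106.0 y -31.1
lip [ 518. -219.   43.] x -189.3 y -0.1
```

>>> {"name": "carry_out", "arguments": {
  "moves": [
    {"translation": [0, -3, 15], "roll": 0, "fingers": 0},
    {"translation": [0, 0, 25], "roll": 0, "fingers": 0},
    {"translation": [0, 0, 25], "roll": 0, "fingers": 0},
    {"translation": [0, 0, 25], "roll": 0, "fingers": 0},
    {"translation": [0, 0, 20], "roll": 0, "fingers": 0},
    {"translation": [0, 0, 10], "roll": 0, "fingers": 0},
    {"translation": [0, 0, 3], "roll": 0, "fingers": 0},
    {"translation": [0, 0, 0], "roll": 0, "fingers": 0}
  ]
}}

```text
t: 9.85
eef_pos: [505.8, -175.5, 57.0]
tcp_rot: [[-0.191, 0.982, -0.001], [0.982, 0.191, 0.0], [0.001, -0.001, -1.0]]
force: [0.3, 0.7, 0.6]
gripper_width: 0.3
gripper_force: 0.0
```

>>> {"name": "carry_out", "arguments": {
  "moves": [
    {"translation": [7, 0, 0], "roll": 0, "fingers": 0},
    {"translation": [7, 0, 0], "roll": 0, "fingers": 0},
    {"translation": [7, 0, 0], "roll": 0, "fingers": 0},
    {"translation": [6, 0, 0], "roll": 0, "fingers": 0},
    {"translation": [6, 0, 0], "roll": 0, "fingers": 0},
    {"translation": [6, 0, 0], "roll": 0, "fingers": 0},
    {"translation": [6, 0, 0], "roll": 0, "fingers": 0},
    {"translation": [6, 0, 0], "roll": 0, "fingers": 0},
    {"translation": [6, 0, 0], "roll": 0, "fingers": 0},
    {"translation": [6, 0, 0], "roll": 0, "fingers": 0},
    {"translation": [6, 0, 0], "roll": 0, "fingers": 0},
    {"translation": [0, 0, 0], "roll": 0, "fingers": 0}
  ]
}}

```text
t: 10.85
eef_pos: [492.5, -107.6, 57.2]
tcp_rot: [[-0.19, 0.982, -0.001], [0.982, 0.19, 0.0], [0.001, -0.001, -1.0]]
force: [0.2, 0.1, -0.6]
gripper_width: 0.3
gripper_force: 0.0
```

>>> {"name": "carry_out", "arguments": {
  "moves": [
    {"translation": [3, 0, 0], "roll": 0, "fingers": 0},
    {"translation": [3, 0, 0], "roll": 0, "fingers": 0},
    {"translation": [3, 0, 0], "roll": 0, "fingers": 0},
    {"translation": [0, 0, 0], "roll": 0, "fingers": 0},
    {"translation": [0, 0, 0], "roll": 0, "fingers": 0}
  ]
}}

```text
t: 11.27
eef_pos: [492.3, -100.4, 57.6]
tcp_rot: [[-0.19, 0.982, 0.002], [0.982, 0.19, -0.001], [-0.001, 0.002, -1.0]]
force: [2.6, -4.9, 0.2]
gripper_width: 0.7
gripper_force: 2.4
```

```bash
python3 - <<'E'
from workcell import monitor, viewer
from h import *
s=monitor.state();c=viewer.camera("wrist");S=viewer.camera("side");p=s["eef_pos"]
print(p,p[:2]@np.array([-.189,.982])+124,s["force"])
a=S["img"][100:290,180:350];b=c["img"]
o=np.zeros((500,800,3),np.uint8);o[:,:330]=cv2.resize(a,(330,500));o[:352,330:]=cv2.resize(b,(470,352))
cv2.imwrite("pics/t3.png",o[:,:,::-1])
E
```

```text
[ 492.28681969 -100.38901489   57.55886748] -67.62422154385081 [ 2.63289492 -4.93182223  0.22241975]
```

View pics/t3.png

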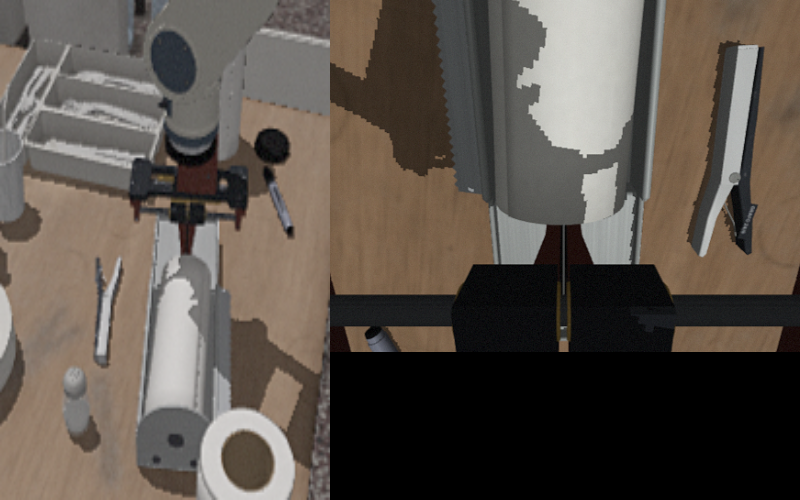

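```bash
python3 - <<'E'
from workcell import monitor, viewer
from h import *
s=monitor.state();c=viewer.camera("wrist")
W=np.eye(4);W[:3,:3]=s["tcp_rot"];W[:3,3]=s["eef_pos"];W=W@c["T_tool_cam"];c["extrinsics"]=np.linalg.inv(W)
pickle.dump(c,open("c3.pkl","wb"));print(s["force"],s["eef_pos"])
a=np.array([-.189,.982]);n=np.array([-.982,-.189])
for za in(59.9,71.5):
    print("axis z",za)
    for nm,v0,v1 in (("tail",-54,za+37.4),):
        for x in(-66,-60,-54):
            q=[]
            for y,z in((0,za+37.5),(37.5,za),(-37.5,za)):
                w=a*(x-124)+n*(y-466.7);u=proj(c,[*w,z]);q.append((round(u[0]*470/512+330),round(u[1]*352/384)))
            print(x,q)
w=[proj(c,[*(a*(-60-124)+n*(y-466.7)),34]) for y in(-51,51)];print("ledge edge",[(round(u*470/512+330),round(v*352/384)) for u,v in w])
b=cv2.resize(c["img"][120:320,120:400],None,fx=2.8,fy=2.8,interpolation=cv2.INTER_CUBIC);cv2.imwrite("pics/w3.png",b[:,:,::-1])
E
```

```text
[ 1.93958351 -4.43701894 -0.11364066] [ 492.12312488 -100.41204113   57.51596739]
axis z 59.9
-66 [(570, 239), (512, 211), (625, 211)]
-60 [(570, 229), (512, 203), (625, 203)]
-54 [(570, 219), (511, 195), (626, 195)]
axis z 71.5
-66 [(570, 250), (509, 219), (628, 219)]
-60 [(570, 240), (509, 210), (629, 210)]
-54 [(570, 229), (508, 201), (629, 201)]
ledge edge [(637, 190), (499, 190)]
```

View pics/w3.png

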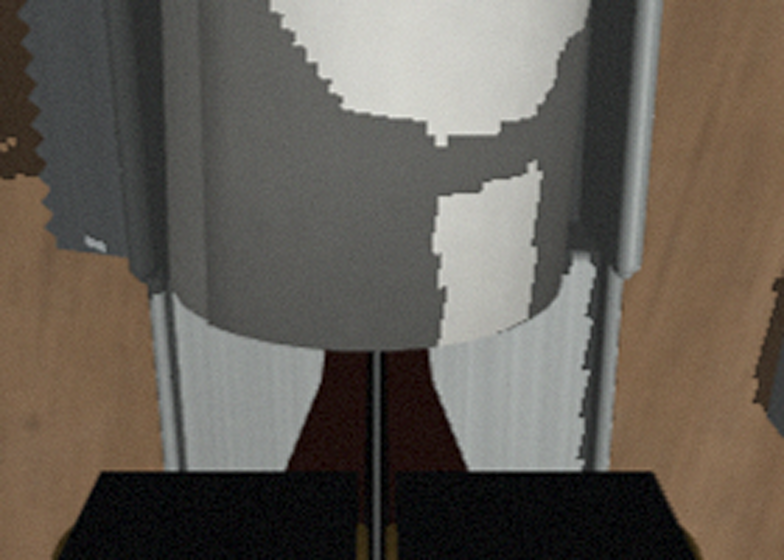

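The wrist view shows the tail past the cheek ends, crop (370,350), and an axial reaction of about 5 N, so the roll is probably against the end plate. I back off and clear the view to check seating.

>>> {"name": "carry_out", "arguments": {
  "moves": [
    {"translation": [-10, 0, 0], "roll": 0, "fingers": 0},
    {"translation": [-20, 0, 0], "roll": 0, "fingers": 0},
    {"translation": [0, 0, -30], "roll": 0, "fingers": 0},
    {"translation": [0, 0, -40], "roll": 0, "fingers": 0},
    {"translation": [0, 0, -40], "roll": 0, "fingers": 0},
    {"translation": [0, 0, -40], "roll": 0, "fingers": 0},
    {"translation": [0, 0, -40], "roll": 0, "fingers": 0},
    {"translation": [0, 0, -40], "roll": 0, "fingers": 0},
    {"translation": [0, 0, -40], "roll": 0, "fingers": 0},
    {"translation": [0, 0, -40], "roll": 0, "fingers": 0},
    {"translation": [0, 0, -40], "roll": 0, "fingers": 0},
    {"translation": [0, 0, 0], "roll": 0, "fingers": 0}
  ]
}}

```text
t: 12.42
eef_pos: [499.7, -130.3, 415.6]
tcp_rot: [[-0.189, 0.982, 0.012], [0.982, 0.19, -0.003], [-0.005, 0.011, -1.0]]
force: [-0.2, 0.4, 0.9]
gripper_width: 0.4
gripper_force: 0.0
```

>>> {"name": "carry_out", "arguments": {
  "moves": [
    {"translation": [-30, -15, 0], "roll": 0, "fingers": 0},
    {"translation": [-30, -15, 0], "roll": 0, "fingers": 0},
    {"translation": [-30, -15, 0], "roll": 0, "fingers": 0},
    {"translation": [-30, -15, 0], "roll": 0, "fingers": 0},
    {"translation": [-30, -15, 0], "roll": 0, "fingers": 0},
    {"translation": [-30, -15, 0], "roll": 0, "fingers": 0},
    {"translation": [-30, -15, 0], "roll": 0, "fingers": 0},
    {"translation": [-30, -15, 0], "roll": 0, "fingers": 0},
    {"translation": [-30, 0, 0], "roll": 0, "fingers": 0},
    {"translation": [0, 0, 0], "roll": 0, "fingers": 0}
  ]
}}

```text
t: 13.25
eef_pos: [429.4, -421.4, 405.8]
tcp_rot: [[-0.186, 0.983, -0.001], [0.983, 0.186, 0.0], [0.001, -0.001, -1.0]]
force: [-0.7, -0.6, -1.6]
gripper_width: 0.4
gripper_force: 0.0
```

```bash
python3 - <<'E'
from workcell import monitor, viewer
from h import *
s=monitor.state();print(s["t"],s["eef_pos"])
t=viewer.camera("top");S=viewer.camera("side");pickle.dump((t,S),open("c4.pkl","wb"))
a=cv2.resize(t["img"][170:255,190:325],None,fx=3.5,fy=3.5,interpolation=cv2.INTER_CUBIC)
b=cv2.resize(S["img"][160:285,245:305],None,fx=4.7,fy=4.7,interpolation=cv2.INTER_CUBIC)
print(a.shape,b.shape)
o=np.zeros((600,800,3),np.uint8);o[:a.shape[0],:a.shape[1]]=a;o[:b.shape[0],500:500+b.shape[1]]=b
# predicted outlines, seated (green) vs tail on ledge (red), at tail x=-56
A=np.array([-.189,.982]);n=np.array([-.982,-.189])
o2=o.copy()
for za,col in((59.9,(0,255,0)),(71.5,(255,0,0))):
  for th in np.radians(np.arange(0,360,15)):
    w=np.r_[A*(-56-124)+n*(37.5*np.cos(th)-466.7),za+37.5*np.sin(th)]
    u,v=proj(t,w);cv2.circle(o2,(int((u-190)*3.5),int((v-170)*3.5)+300),1,col,-1)
o2[300:300+a.shape[0],:a.shape[1]]=np.where((o2[300:300+a.shape[0],:a.shape[1]].max(2)>200)[...,None],o2[300:300+a.shape[0],:a.shape[1]],a)
cv2.imwrite("pics/t4.png",o2[:,:,::-1])
E
```

```text
13.25 [ 429.44150044 -421.39594444  405.77778748]
(298, 472, 3) (588, 282, 3)
```

View pics/t4.png

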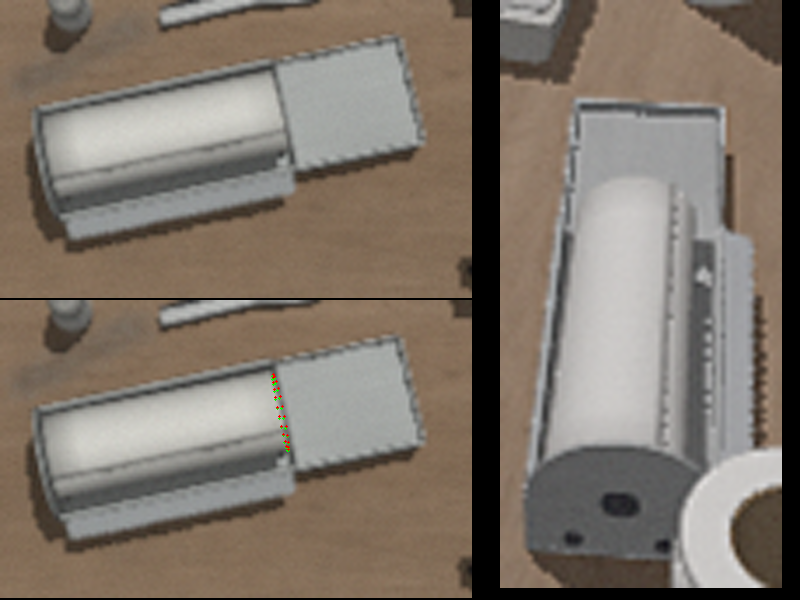

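The tail lies just past the ledge edge, with a dark gap visible at (283,110), and the head is against the end plate. I do a quick numeric check of height.

```bash
python3 - <<'E'
from h import *
t,S=pickle.load(open("c4.pkl","rb"))
A=np.array([-.189,.982]);n=np.array([-.982,-.189])
pt=lambda x,y,z:[*(A*(x-124)+n*(y-466.7)),z]
g=lambda c:cv2.cvtColor(c["img"],cv2.COLOR_RGB2GRAY).astype(int)
print("side col 274 rows190-206",g(S)[190:207,272:276].mean(1).round())
r=g(t)
u0,v0=proj(t,pt(-90,0,90));u1,v1=proj(t,pt(-30,0,90))
k=np.linspace(0,1,31);P=[(u0+(u1-u0)*q,v0+(v1-v0)*q) for q in k]
m=np.float32(P)[None];val=cv2.remap(r.astype(np.float32),m[...,0],m[...,1],cv2.INTER_LINEAR)[0]
print("top x@z90:",list(zip((-90+60*k).round(),val.round())))
th=np.radians(np.arange(0,360,5))
for za in(59.9,66,71.5):
  for x in(-60,-56,-52):
    q=np.array([proj(S,pt(x,37.5*np.cos(a),za+37.5*np.sin(a))) for a in th]);i=q[:,1].argmin()
    print(za,x,"side top",q[i].round(1),"top px of tail crown",np.round(proj(t,pt(x,0,za+37.5)),1))
E
```

```text
side col 274 rows190-206 [159. 160. 160. 158. 159. 158. 158. 167. 184. 184. 187. 191. 193. 196.
 199. 201. 200.]
top x@z90: [(np.float64(-90.0), np.float32(169.0)), (np.float64(-88.0), np.float32(168.0)), (np.float64(-86.0), np.float32(167.0)), (np.float64(-84.0), np.float32(167.0)), (np.float64(-82.0), np.float32(169.0)), (np.float64(-80.0), np.float32(169.0)), (np.float64(-78.0), np.float32(170.0)), (np.float64(-76.0), np.float32(168.0)), (np.float64(-74.0), np.float32(168.0)), (np.float64(-72.0), np.float32(168.0)), (np.float64(-70.0), np.float32(167.0)), (np.float64(-68.0), np.float32(166.0)), (np.float64(-66.0), np.float32(166.0)), (np.float64(-64.0), np.float32(166.0)), (np.float64(-62.0), np.float32(165.0)), (np.float64(-60.0), np.float32(154.0)), (np.float64(-58.0), np.float32(139.0)), (np.float64(-56.0), np.float32(136.0)), (np.float64(-54.0), np.float32(143.0)), (np.float64(-52.0), np.float32(172.0)), (np.float64(-50.0), np.float32(186.0)), (np.float64(-48.0), np.float32(188.0)), (np.float64(-46.0), np.float32(189.0)), (np.float64(-44.0), np.float32(189.0)), (np.float64(-42
[... 159 characters left out ...]
4.0), np.float32(196.0)), (np.float64(-32.0), np.float32(199.0)), (np.float64(-30.0), np.float32(200.0))]
59.9 -60 side top [273.9 196.4] top px of tail crown [271.7 200.7]
59.9 -56 side top [273.9 197.3] top px of tail crown [270.5 201. ]
59.9 -52 side top [273.8 198.2] top px of tail crown [269.4 201.2]
66 -60 side top [274. 195.] top px of tail crown [271.8 200.5]
66 -56 side top [273.9 195.9] top px of tail crown [270.6 200.7]
66 -52 side top [273.8 196.8] top px of tail crown [269.4 201. ]
71.5 -60 side top [274.  193.7] top px of tail crown [271.9 200.3]
71.5 -56 side top [274.  194.6] top px of tail crown [270.7 200.5]
71.5 -52 side top [273.9 195.5] top px of tail crown [269.5 200.8]
```

The tail is at x ≈ -53 mm, past the -60 mm edge. The tail axis is about 62 ± 3 mm up, which fits seated and not the 71.5 mm of a tail still on the ledge. I hand in.

```bash
python3 -c "
from workcell import job
print(job.sign_off())"
```

```text
the job is handed in; nothing more can be done
None
```

I tipped the roll over, pushed it off the ledge and handed the job in at about 13 s; the cameras put it level in the bed against the end plate, bystanders in place, but hand-in returned no verdict.

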